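# Swing the indexed sorting chute to the empty crate

## Task

The tilted sorting chute points at a full crate. Pull its sprung index pin up out of the middle hole by the bar handle, swing the chute to the side where the empty crate stands, and let the pin spring fully home into the hole on that side, so that the chute is locked. Then let go, and leave the crates and everything else on the table where they are.

Things in the scene. Friction and masses are not known exactly. Their poses are not given: they have to be found in the camera images.
- stand_foot (a point): Table point right under the chute's pivot, on the fixed steel stand, whose place and yaw differ each time. Axes: z up; x level, uphill towards the stand's short blue roller feed; y level, left as seen from the chute's low end. The stand's deck and index plate slope 32 degrees, dropping towards -x.
- pivot (a point): Where the chute's turning axis meets the top of the index plate, 190 mm above stand_foot. Axes turn with the chute: z is the turning axis, square to the sloping plate, so leaning 32 degrees from vertical towards the low end; x points up along the chute; y to the left.
- mouth (a point): Low open end of the chute, mid-floor, at (-200, 0, 21) mm in the frame of pivot; same axes. The chute is a steel trough 240 mm long, 78 mm wide; its side walls end 52 mm above the plate.
- guide (a point): Top of the pin's fixed guide tube (28 mm across), at (0, -140, 50) mm in the frame of pivot; same axes. It stands on a side arm of the chute, 36 mm wide, that reaches out along -y to 165 mm from the axis, top face 24 mm above the plate.
- handle (a point): Centre of the index pin's black bar handle: flat-sided, 90 mm long (its y, radial), 14 mm thick (its x, the way it travels as the chute swings), 30 mm tall (its z, the way to pull). Axes as pivot's. With the pin home it is at (0, -140, 85) mm in the frame of pivot. Grasp it across the 14 mm, tool along -z, so tilted 32 degrees. 20 mm of free pin lie between bar and guide tube.
- plunger (a joint): How far the pin is pulled out, m: 0 home in a hole, 0.014 to 0.015 with its round 12 mm tip resting on the index plate, 0.022 at its stop. Above 0.0155 the chute swings freely. A spring pushes it home with 5 N at 0, rising to 10.5 N at the stop. Let go of between holes it rides on the plate, and it snaps in by itself when swung over a hole.
- chute (a joint): Swing angle of the chute, rad, about z of pivot: 0 with the pin in the middle hole (0.01 of play); positive moves the mouth to the stand's -y side and the handle along its own +x; stops at +-0.78. It stays where it is left; 2 to 7 N at the handle swing it, also with the pin riding on the plate. When the pin drops into a hole it locks.
- hole_mid (a point): Mouth of the middle hole in the index plate, 140 mm from the turning axis. There is one more hole on each side, in a steel block clamped by hand: it lies 0.51 to 0.68 rad of swing from the middle, differs per block and each time, and is not measured: find it by touch. Block tops stand 0.8 mm above the plate. Holes are 15 mm wide along the arc.
- crate_empty_center (a point): Centre (30 mm up) of the empty grey crate, 110 x 100 x 60 mm, at the foot of the chute: on the stand's +y or -y side, 125 mm from its middle line, 200 mm before the pivot.
- crate_full_center (a point): The same point of the like crate on the other side, filled with white tubs. Leave it alone.
- crate_mid_center (a point): The same point of the full crate in the middle, at which the chute points at the start. Leave it alone.
- tub_a: White lidded tub, 76 mm across, 70 mm tall; origin at its base. Bystander, left of the stand.
- tub_b: White lidded tub, 66 mm across, 60 mm tall; origin at its base. Bystander, right of the crates.
- milk: White bottle, 68 mm across, 170 mm tall; origin at its base. Bystander, left of the stand.
- wrench: Steel wrench 170 mm long lying on the table right of the stand; origin on its underside. Bystander.
- can: Steel can, 66 mm across, 100 mm tall; origin at its base. Bystander.
- carton: Cardboard carton 120 x 90 x 70 mm; origin under its centre. Bystander.
Things that resemble listed ones, but are neither listed nor needed, are in the scene too. What is shaped like the part that bears crate_empty_center but blue or red is not meant.

How it is judged:
On the way, in this order (a step that is already met when the one before it is completed fails the run):
1. the index pin is pulled out of the middle hole (value of joint plunger above 0.0125 m), for 0.1 s.
2. the chute is swung well towards the side of the empty crate (((value of joint chute above 0.3 rad and y of crate_empty_center in the frame of stand_foot below -0.05 m) or (value of joint chute below -0.3 rad and y of crate_empty_center in the frame of stand_foot above 0.05 m))), for 0.1 s.
At the end, for the whole second after the job is handed in: The chute is turned more than 0.45 rad towards the empty crate and at rest, and the index pin is home (less than 3 mm out) in the hole on that side (((value of joint chute above 0.45 rad and y of crate_empty_center in the frame of stand_foot below -0.05 m) or (value of joint chute below -0.45 rad and y of crate_empty_center in the frame of stand_foot above 0.05 m)) and value of joint plunger below 0.003 m and velocity of joint chute between -0.05 and 0.05 rad/s); the robot touches nothing.
It fails at once if a crate is shoved more than 30 mm (distance of any of crate_empty_center, crate_full_center, crate_mid_center from where it was at the start of the episode above 0.03 m).
It fails at once if something else on the table is moved more than 30 mm (distance of any of tub_a, tub_b, milk, wrench, can, carton from where it was at the start of the episode above 0.03 m).
It also fails if it takes over 38 s, if anything falls off the work surface, if the arm or the gripper's body presses on something with over 40 N, if the wrist force passes 120 N, or if a joint passes its speed limit or range.

## Robot

A 6-joint arm with a two-finger parallel gripper is mounted at the origin on the work surface. World frame = base frame: x ahead of the robot, y to its left, z up, the work surface at z = 0. Lengths are in m, angles in rad, forces in N, time in s.
With the tool pointing down it reaches from about 0.375 to 0.975 m from the base axis. Payload 3.8 kg.
Tool frame: the origin (TCP) lies at the very end of the fingers, on their centre line; the grasp point (between the pads) lies 19 mm behind it; z points along the fingers, y is the direction in which the jaws open and shut (so a half turn about z gives the same grasp; the last joint's range is limited). The gripper opens to 85 mm and grips with 20 to 120 N. Pads are 22 mm wide; open, the fingers measure 114 mm over their backs; the gripper's body (76 mm by 85 mm) begins 54 mm behind the grasp point. The pads swing forward as they close: fully open they stand 13 mm farther back than shut.
Start: joints at [-1.29, 0.264, 1.604, -0, 1.274, -0.037], TCP at [0.211, -0.641, 0.231] pointing down, gripper open.
Joint ranges: [-2.63, 2.63], [-0.94, 2.18], [0.31, 2.57], [-1.31, 4.45], [0, 2.66], [-2.55, 2.55]. Speed limits (rad/s): [2.57, 2.57, 3.14, 3.14, 3.14, 3.14].

## Interface

Orientations are given as a rotation vector (axis times angle).
In Python, from workcell import bot, viewer, finish_job gives the robot as it stands.
- The arm moves only by the tool servo_tool, never from a script. Its argument "plan" is a list that holds one entry, the list of rows, each a list of 6 numbers: the shift along the tool's x, y, z in cm, then the turn, a rotation vector about the tool's x, y, z in degrees. A call has 1 to 20 rows; each row is the pose to reach, as a shift and turn from the pose measured when the call began, along the tool's axes at that moment; what a row does not reach only later rows make up. A row lasts 1/12 s, in which the tool goes at most 41.7 mm and 7.16 degrees, less where a joint would pass 70% of its speed; a pose out of reach is approached as far as the arm can. A call with a gripper value outside its range is refused whole. "claw" is the finger opening in cm, from 0 to 8.54, set as the call begins (left out, the last holds). The fingers move at their own pace and stop on an object; "grip_force" is the grip in N (left out, the last holds). Time passes only in rows, so rows that repeat a pose let the fingers close. It gives the time, the measured TCP pose, the force and the opening at its end, in the units of the state.
- bot.read_state(): the state, without advancing time (a new reading comes with each control period).
- viewer.read_camera(name): name is "scene" or "top" or "wrist"; returns a dict with "color" (480x640x3 uint8, red, green, blue), "fx", "fy", "cx", "cy" (pixels), "eye" and "rotation" of the camera in the world; the wrist camera has in their place "T_tool_cam" (4x4, takes a point from camera to tool coordinates, whose origin is the TCP and whose axes are the flange's). Camera axes: x right, y down, z forward; pixel columns grow to the right and rows downward; lengths in m; the calibration is good to about 2 mm. A picture is of the moment at which its call begins: read the wrist's pose just before it. There is no depth.
- finish_job(): hands the job in, once; it reports no verdict.
The state is a dict: "time": time; "q": joint angles; "joint_vel": joint speeds; "joint_torque": joint torques, N m; "tool_pos": TCP position; "tcp_rot": TCP orientation; "wrist_force": force on the tool from outside, world axes, zero at the start; "torque": the same for the moment, N m; "width": opening from 0.0 (shut) to 1.0 (fully open).
Only numpy, scipy, OpenCV 4.12 (cv2) and the standard library are available. Lean on these libraries where they do the work, as an engineer would, in place of code of your own. Each camera call takes 0.05 s, during which the arm holds its last target.

## Working session

There is one attempt and no reset: what is moved stays moved. The work goes in short steps, Python scripts to look and compute and a tool call to move; the robot and the scene stay as the last step left them, time stands still between calls to the robot, and variables do not carry over. Pictures are saved under pics/ and viewed, and the job is handed in when it is done.

Besides the shell and the picture viewer there is one more tool, called after "Emit:" as name(argument=value, ...) on one line, values as JSON. servo_tool: Moves the arm, as the interface text tells. Its arguments: {"type":"object","properties":{"plan":{"type":"array"},"claw":{"type":"number"},"grip_force":{"type":"number"}},"required":["plan"]}

```bash
mkdir -p pics; ls; cat > cap.py <<'E'
import sys,cv2,json,numpy as np
from workcell import bot,viewer
def cap(n,f):
    s=bot.read_state(); c=viewer.read_camera(n)
    cv2.imwrite(f'pics/{f}.png',c['color'][:,:,::-1])
    d={k:np.asarray(v).tolist() for k,v in c.items() if k!='color'}
    d['state']={k:np.asarray(v).tolist() for k,v in s.items()}
    json.dump(d,open(f'pics/{f}.json','w')); return d
if __name__=='__main__':
    for n in sys.argv[2:]: 
        d=cap(n,sys.argv[1]+n); print(n,{k:np.round(v,3).tolist() for k,v in d.items() if k!='state'})
    print(d['state'])
E
python3 cap.py a_ scene top wrist
```

```text
pics
scene {'fx': 561.718, 'fy': 561.718, 'cx': 314.228, 'cy': 234.915, 'eye': [1.449, -0.814, 1.072], 'rotation': [-2.043, -0.928, 0.463]}
top {'fx': 612.861, 'fy': 612.861, 'cx': 323.597, 'cy': 242.502, 'eye': [0.216, 0.013, 1.885], 'rotation': [-2.156, 2.128, -0.181]}
wrist {'fx': 368.776, 'fy': 368.776, 'cx': 314.846, 'cy': 242.524, 'T_tool_cam': [[0.001, -0.949, -0.316, 0.081], [1.0, 0.0, 0.001, 0.001], [-0.001, -0.316, 0.949, -0.143], [0.0, 0.0, 0.0, 1.0]]}
{'time': 0.1, 'q': [-1.2899049106954548, 0.26471815188050485, 1.6052709481280183, -2.9530571528175352e-05, 1.2737048321699818, -0.03690223762779582], 'joint_vel': [0.0011865984633669903, -0.0015130654015650061, -0.0031595709559624637, 0.00031611413939520636, 0.00026702205782317475, -0.0012243228007800314], 'joint_torque': [-0.00020622970168915344, -51.670628786087036, -36.8591845035553, -3.423499606469704e-05, 0.006377788376994431, -5.347203341443674e-05], 'tool_pos': [0.21071733678042512, -0.6405520581797336, 0.2300412508187668], 'tcp_rot': [-3.099958064583449, -0.49677512121655665, 0.0004453824928351401], 'wrist_force': [0.07138049357256213, 0.8213474897091845, 0.30401733798579], 'torque': [0.00929719563423089, -0.06865925427062362, -0.03493293261961174], 'width': 0.9966802810378078}
```

View pics/a_scene.png

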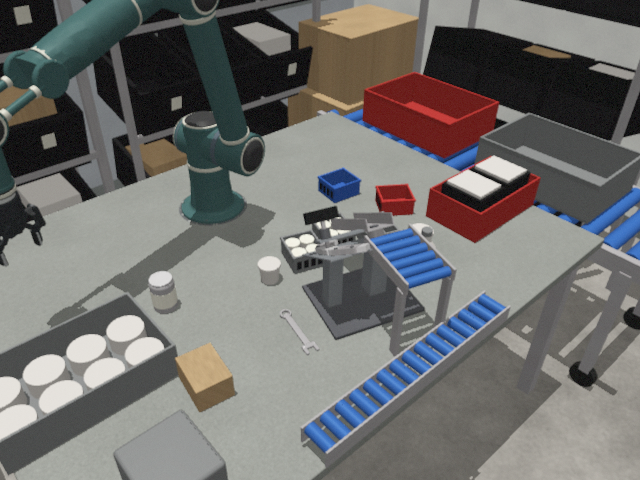

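View pics/a_top.png

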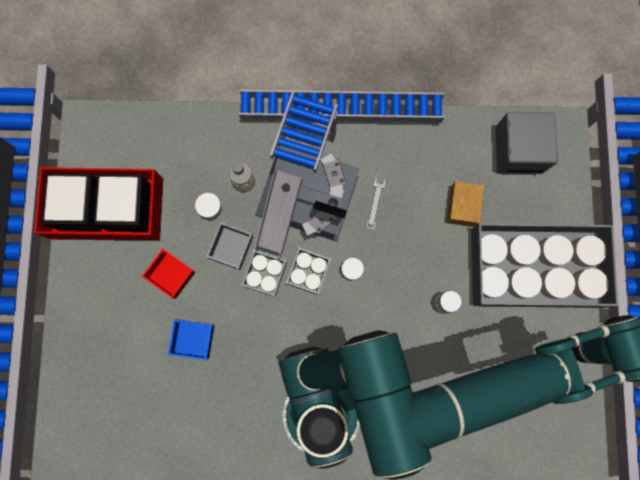

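View pics/a_wrist.png

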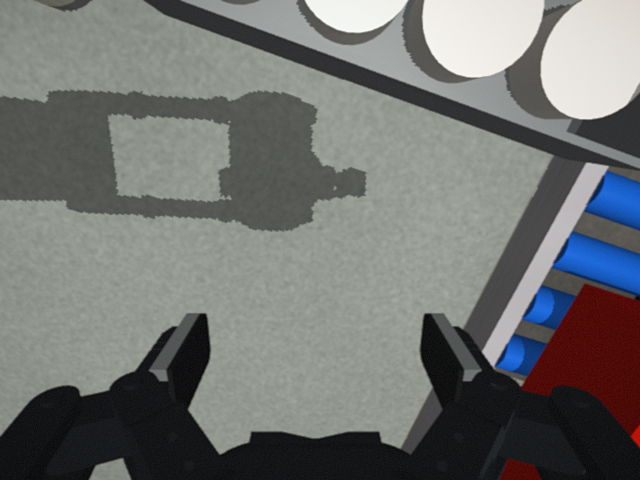

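The empty grey crate is at top (229,246). Lookalikes are the red tray (168,273), the blue tray (191,340), the two full crates (265,272) and (309,270), and the large grey box (528,140). The handle is the black bar at top (328,210). I'll check these in close crops.

```bash
python3 - <<'E'
import cv2
a=cv2.imread('pics/a_top.png')[80:300,195:395]; cv2.imwrite('pics/c1.png',cv2.resize(a[0:200],None,fx=4,fy=3*4/4*1.0,interpolation=cv2.INTER_CUBIC) if 0 else cv2.resize(a[60:210,:],None,fx=4,fy=4,interpolation=cv2.INTER_CUBIC))
b=cv2.imread('pics/a_scene.png')[170:340,255:465]; cv2.imwrite('pics/c2.png',cv2.resize(b,None,fx=3.5,fy=3.5,interpolation=cv2.INTER_CUBIC))
E
```

```text
(no output)
```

View pics/c1.png

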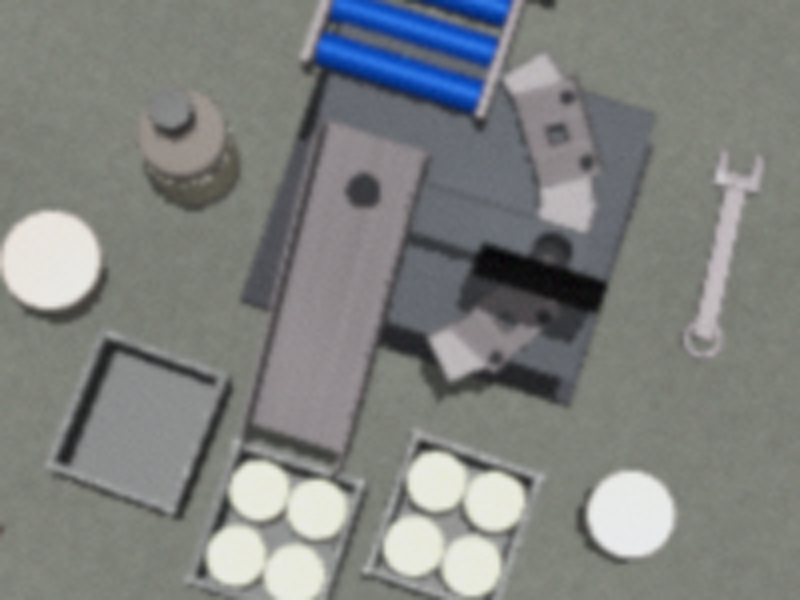

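View pics/c2.png

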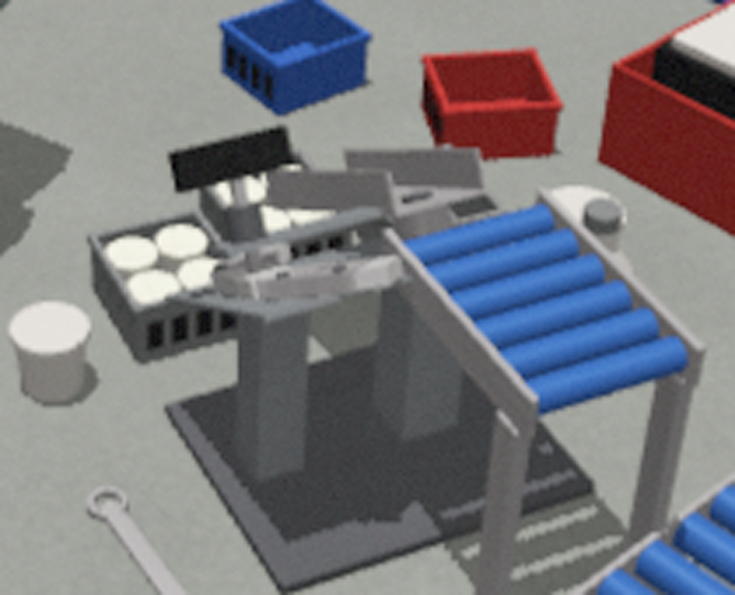

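```bash
cat > fit.py <<'E'
import json,cv2,numpy as np
from scipy.optimize import least_squares
from scipy.spatial.transform import Rotation as R
T=json.load(open('pics/a_top.json'));S=json.load(open('pics/a_scene.json'))
def proj(c,P):
    Rm=R.from_rotvec(c['rotation']).as_matrix(); K=np.array([[c['fx'],0,c['cx']],[0,c['fy'],c['cy']],[0,0,1]])
    p=(np.atleast_2d(P)-c['eye'])@Rm   # rotation = camera->world
    p=p@K.T; return p[:,:2]/p[:,2:]
TILT=np.radians(32)
def frames(p,q=0.):
    Rs=R.from_euler('z',p[2]); 
    # pivot z leans to -x, x goes uphill: rotate about y by -32deg
    Rp=Rs*R.from_euler('y',-TILT)*R.from_euler('z',q)
    return Rs,Rp,np.array([p[0],p[1],0.19])
def world(p,fr,P,q=0.):
    Rs,Rp,o=frames(p,q)
    return (Rs.apply(P)+[p[0],p[1],0]) if fr=='s' else Rp.apply(P)+o
t=lambda u,v:(195+u/4,140+v/4); s=lambda u,v:(255+u/3.5,170+v/3.5)
m=1e-3
O=[(T,'p',(7,-95,70),t(487,245)),(T,'p',(7,-185,70),t(607,275)),(T,'p',(-7,-95,100),t(473,280)),(T,'p',(-7,-185,100),t(600,310)),
(T,'s',(-200,125,60),t(141,425)),(T,'s',(-200,0,60),t(277,530)),(T,'s',(-200,-125,60),t(455,527)),
(S,'p',(7,-95,100),s(288,127)),(S,'p',(7,-185,100),s(170,153)),(S,'p',(7,-185,70),s(178,190)),(S,'p',(7,-95,70),s(298,160))]
if __name__=='__main__':
    print('base proj',proj(T,[0,0,0]),proj(S,[0,0,0]))
    f=lambda p:np.concatenate([proj(c,world(p,fr,np.array(P)*m))[0]-px for c,fr,P,px in O])
    w=lambda p:f(p)
    r=least_squares(w,[0.75,0.0,-0.2],loss='soft_l1'); print(r.x,np.degrees(r.x[2])); print(np.round(f(r.x).reshape(-1,2),1))
    json.dump(r.x.tolist(),open('pose.json','w'))
    for c,n in((T,'a_top'),(S,'a_scene')):
        im=cv2.imread(f'pics/{n}.png'); im=cv2.resize(im,None,fx=4,fy=4,interpolation=cv2.INTER_CUBIC)
        def line(fr,P,col,closed=True):
            q=proj(c,world(r.x,fr,np.array(P)*m)); cv2.polylines(im,[np.int32((q+.5)*4)],closed,col,1,cv2.LINE_AA)
        for z in(70,100): line('p',[(7,-95,z),(7,-185,z),(-7,-185,z),(-7,-95,z)],(0,255,255))
        for y in(39,-39): line('p',[(-200,y,21),(40,y,21),(40,y,52),(-200,y,52)],(0,255,0))
        for y in (125,0,-125): line('s',[(-255,y+50,60),(-145,y+50,60),(-145,y-50,60),(-255,y-50,60)],(255,0,255))
        line('p',[(140*np.sin(a),-140*np.cos(a),0) for a in np.linspace(-.7,.7,30)],(0,0,255),False)
        line('p',[(14*np.cos(a),-140+14*np.sin(a),50) for a in np.linspace(0,6.3,20)],(255,255,0))
        cr=im[560:1160,780:1580] if n=='a_top' else im[680:1280,1020:1820]
        cv2.imwrite(f'pics/ov_{n}.png',cr)
E
python3 fit.py
```

```text
base proj [[320.8495095  414.81940333]] [[213.06315303 206.06454933]]
[ 0.65038319  0.10669335 -0.27887778] -15.978520009284102
[[ -1.4  -0.5]
 [  0.3   1.3]
 [ -0.9  -1.1]
 [ -0.5   0.9]
 [ -0.9   0.9]
 [  4.8 -13.5]
 [  0.1  -0.8]
 [ -1.8  -0.9]
 [  0.1  -0.1]
 [  0.4   0.9]
 [ -2.1   1. ]]
```

View pics/ov_a_top.png

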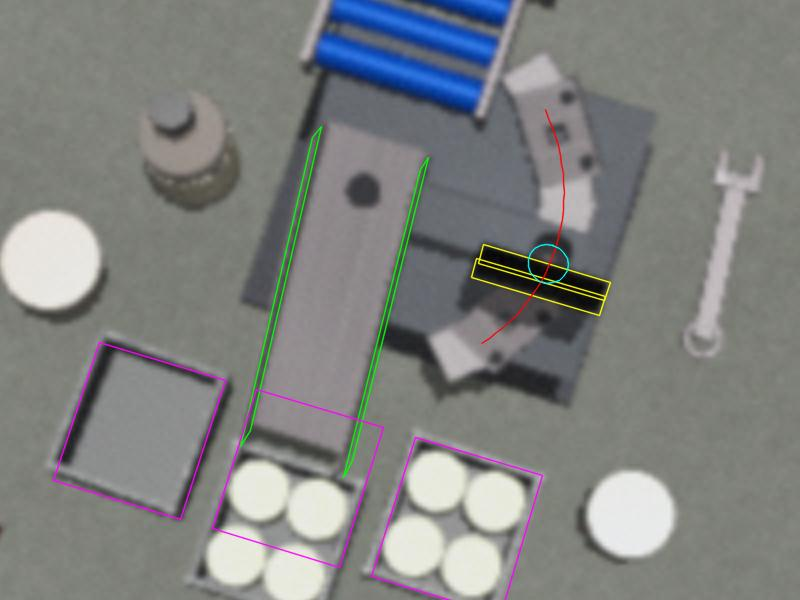

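View pics/ov_a_scene.png

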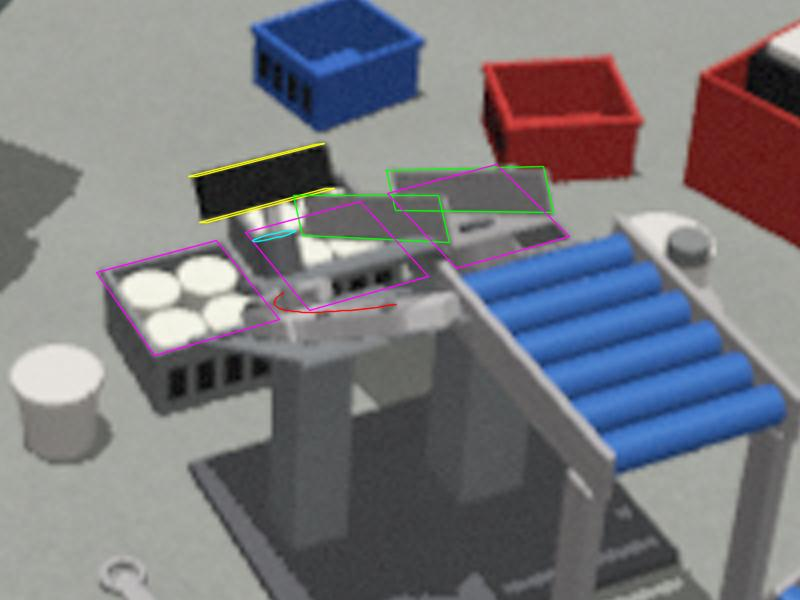

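```bash
sed -i "s/w=lambda p:f(p)/w=lambda p:f(p)*np.repeat([1,1,1,1,.5,0,.5,1,1,1,1],2)/" fit.py; python3 fit.py | head -2
cat > go.py <<'E'
import json,numpy as np
from fit import frames,world,R
from workcell import bot
P=json.load(open('pose.json'))
def target(loc,q=0.,flip=1):
    """grasp tool: TCP at loc (pivot frame at swing q, m)"""
    Rs,Rp,o=frames(P,q); X,Y,Z=Rp.as_matrix().T
    z=-Z; y=flip*X; x=np.cross(y,z)
    return o+Rp.apply(loc), R.from_matrix(np.stack([x,y,z],1))
def delta(loc,q=0.,flip=1,s=None):
    s=s or bot.read_state(); R0=R.from_rotvec(s['tcp_rot']); p,Rt=target(loc,q,flip)
    return np.round(np.r_[R0.inv().apply(p-s['tool_pos'])*100,np.degrees((R0.inv()*Rt).as_rotvec())],2).tolist()
def local(s=None,q=0.):
    s=s or bot.read_state(); Rs,Rp,o=frames(P,q)
    return Rp.inv().apply(np.array(s['tool_pos'])-o)
E
python3 - <<'E'
from go import *
for f in(1,-1):
    print(f,target([0,-.14,.066],0,f)[0],target([0,-.14,.066],-.6,f)[0],target([0,-.14,.166],0,f)[0],delta([0,-.14,.166],0,f))
E
```

```text
base proj [[320.8495095  414.81940333]] [[213.06315303 206.06454933]]
[ 0.65098278  0.10638408 -0.27676754] -15.857611766213799
1 [ 0.57908445 -0.01873129  0.24597117] [0.52127924 0.02310915 0.20408108] [ 0.5281092  -0.00425137  0.33077598] [50.03, -50.56, -9.96, -29.49, 15.55, -54.45]
-1 [ 0.57908445 -0.01873129  0.24597117] [0.52127924 0.02310915 0.20408108] [ 0.5281092  -0.00425137  0.33077598] [50.03, -50.56, -9.96, 18.24, 34.58, 120.19]
```

Emit:
servo_tool(plan=[[[3, -3, -8, 0, 0, 0], [10, -10, -12, -4, 3, -6], [50, -50.6, -11, -29.5, 15.5, -54.5], [50, -50.6, -11, -29.5, 15.5, -54.5], [50, -50.6, -11, -29.5, 15.5, -54.5], [50, -50.6, -11, -29.5, 15.5, -54.5], [50, -50.6, -11, -29.5, 15.5, -54.5], [50, -50.6, -11, -29.5, 15.5, -54.5], [50, -50.6, -11, -29.5, 15.5, -54.5], [50, -50.6, -11, -29.5, 15.5, -54.5], [50, -50.6, -11, -29.5, 15.5, -54.5], [50, -50.6, -11, -29.5, 15.5, -54.5], [50, -50.6, -11, -29.5, 15.5, -54.5], [50, -50.6, -11, -29.5, 15.5, -54.5], [50, -50.6, -11, -29.5, 15.5, -54.5], [50, -50.6, -10, -29.5, 15.5, -54.5], [50, -50.6, -10, -29.5, 15.5, -54.5], [50, -50.6, -10, -29.5, 15.5, -54.5], [50, -50.6, -10, -29.5, 15.5, -54.5], [50, -50.6, -10, -29.5, 15.5, -54.5]]], claw=6)

```text
time: 1.82
tool_pos: [0.5277, -0.0014, 0.3303]
tcp_rot: [2.117, 1.611, 0.458]
wrist_force: [0.2, -0.0, 0.0]
width: 0.702
```

```bash
python3 cap.py b_ wrist | tail -1 | cut -c1-200; python3 - <<'E'
from go import *
print(delta([0,-.14,.166]),local(),np.round(bot.read_state()['q'],2),bot.read_state()['time'])
import json,cv2
from fit import *
d=json.load(open('pics/b_wrist.json'));s=d['state'];im=cv2.imread('pics/b_wrist.png')
Rt=R.from_rotvec(s['tcp_rot']);M=np.array(d['T_tool_cam'])
def pj(W):
    t=Rt.inv().apply(W-np.array(s['tool_pos'])); c=(t-M[:3,3])@M[:3,:3]
    return np.c_[c[:,0]/c[:,2]*d['fx']+d['cx'],c[:,1]/c[:,2]*d['fy']+d['cy']]
for z in(70,100):
    q=pj(world(P,'p',np.array([(7,-95,z),(7,-185,z),(-7,-185,z),(-7,-95,z)])*m));print(np.round(q,0).tolist())
    cv2.polylines(im,[np.int32(q)],True,(0,255,255),1)
q=pj(world(P,'p',np.array([(140*np.sin(a),-140*np.cos(a),0) for a in np.linspace(-.7,.7,30)])*m));cv2.polylines(im,[np.int32(q)],False,(0,0,255),1)
cv2.imwrite('pics/b_ov.png',im)
E
```

```text
{'time': 1.8167, 'q': [0.06647473616087138, -0.4114325661649271, 2.1492360467784475, -0.22961540935560953, 0.8865916043560904, 0.4349301878925212], 'joint_vel': [-0.07039977607098766, -0.0206992280587
[-0.1, 0.12, 0.02, -0.11, 0.01, 0.22] [-0.00118486 -0.13903731  0.16624861] [ 0.06 -0.41  2.15 -0.23  0.89  0.43] 1.8667
[[327.0, 182.0], [325.0, 306.0], [306.0, 306.0], [305.0, 182.0]]
[[329.0, 190.0], [326.0, 329.0], [304.0, 329.0], [304.0, 190.0]]
```

View pics/b_ov.png

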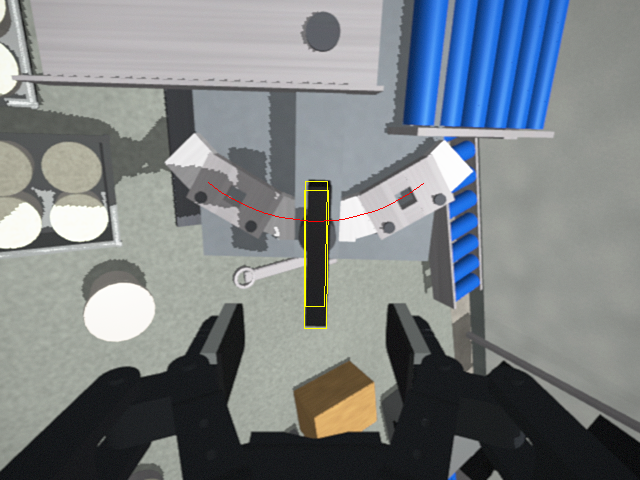

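The overlay matches the bar to about 1 px, with the handle at wrist (316,255). The target block is on the left with its hole near (237,193). I'll descend now.

Emit:
servo_tool(plan=[[[-0.1, 0.1, 4, -0.1, 0, 0.2], [-0.1, 0.1, 8, -0.1, 0, 0.2], [-0.1, 0.1, 10, -0.1, 0, 0.2], [-0.1, 0.1, 10, -0.1, 0, 0.2], [-0.1, 0.1, 10, -0.1, 0, 0.2]]], claw=5)

```text
time: 2.28
tool_pos: [0.5772, -0.021, 0.2442]
tcp_rot: [2.126, 1.601, 0.454]
wrist_force: [1.1, -0.1, 0.8]
width: 0.581
```

```bash
python3 cap.py c_ wrist | tail -1 | cut -c1-20; python3 - <<'E'
from go import *
print(delta([0,-.14,.066]),local())
import cv2
from fit import *
d=json.load(open('pics/b_wrist.json'));s=d['state']
Rt=R.from_rotvec(s['tcp_rot']);M=np.array(d['T_tool_cam'])
for a in np.arange(-.7,-.44,.04):
    W=world(P,'p',np.array([[140*np.sin(a),-140*np.cos(a),0.8]])*m)
    t=Rt.inv().apply(W-np.array(s['tool_pos'])); c=(t-M[:3,3])@M[:3,:3]
    print(round(a,2),np.round([c[0,0]/c[0,2]*d['fx']+d['cx'],c[0,1]/c[0,2]*d['fy']+d['cy']],0))
a=cv2.imread('pics/b_wrist.png')[120:260,150:330];cv2.imwrite('pics/b_crop.png',cv2.resize(np.clip(a*1.6,0,255).astype('uint8'),None,fx=4,fy=4,interpolation=cv2.INTER_CUBIC))
E
```

```text
{'time': 2.2833, 'q'
[0.2, 0.01, 0.05, -0.02, 0.11, -0.12] [-7.86297948e-05 -1.41973646e-01  6.65380452e-02]
-0.7 [208. 182.]
-0.66 [214. 187.]
-0.62 [219. 191.]
-0.58 [225. 194.]
-0.54 [231. 198.]
-0.5 [237. 201.]
-0.46 [243. 204.]
```

View pics/b_crop.png

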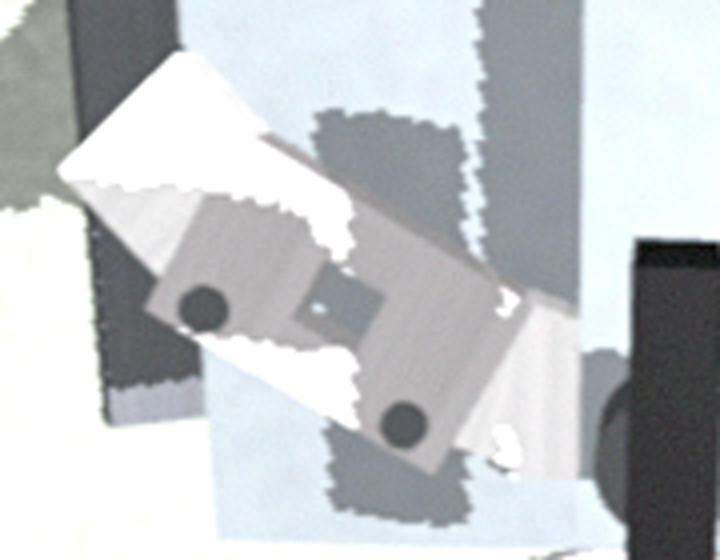

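View pics/c_wrist.png

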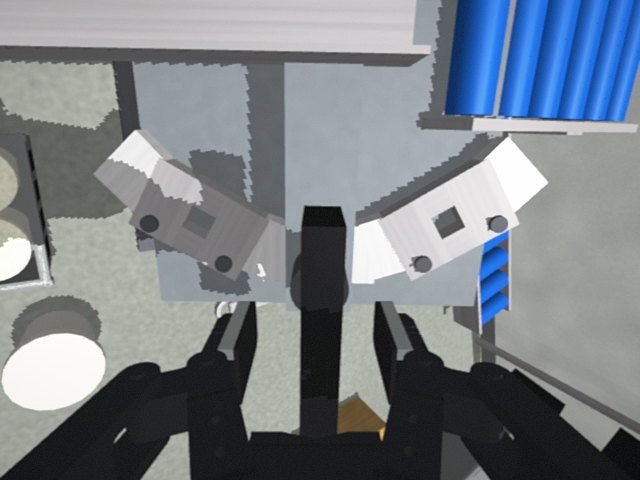

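Emit:
servo_tool(plan=[[[0.2, 0, 0.05, 0, 0, 0], [0.2, 0, 0.05, 0, 0, 0], [0.2, 0, 0.05, 0, 0, 0], [0.2, 0, 0.05, 0, 0, 0], [0.2, 0, 0.05, 0, 0, 0], [0.2, 0, 0.05, 0, 0, 0]]], claw=0, grip_force=50)

```text
time: 2.83
tool_pos: [0.5792, -0.0188, 0.2482]
tcp_rot: [2.122, 1.598, 0.46]
wrist_force: [-6.7, -2.3, 6.8]
width: 0.158
```

```bash
python3 - <<'E'
from go import *
print(local(), bot.read_state()['torque'],delta([0,-.14,.086]))
import cv2
from fit import *
d=json.load(open('pics/c_wrist.json'));s=d['state']
Rt=R.from_rotvec(s['tcp_rot']);M=np.array(d['T_tool_cam'])
for a in np.arange(-.7,-.44,.04):
    W=world(P,'p',np.array([[140*np.sin(a),-140*np.cos(a),0.8]])*m)
    t=Rt.inv().apply(W-np.array(s['tool_pos'])); c=(t-M[:3,3])@M[:3,:3]
    print(round(a,2),np.round([c[0,0]/c[0,2]*d['fx']+d['cx'],c[0,1]/c[0,2]*d['fy']+d['cy']],0))
E
```

```text
[ 0.00131902 -0.14003047  0.06778068] [-0.0247872   0.62445117 -0.47849704] [-0.0, -0.13, -1.82, 0.12, 0.1, -0.15]
-0.7 [159. 202.]
-0.66 [167. 208.]
-0.62 [176. 214.]
-0.58 [185. 219.]
-0.54 [193. 224.]
-0.5 [202. 229.]
-0.46 [211. 233.]
```

Emit:
servo_tool(plan=[[[0, 0, -0.7, 0, 0, 0], [0, 0, -1.4, 0, 0, 0], [0, 0, -1.9, 0, 0, 0], [0, 0, -1.9, 0, 0, 0], [0, 0, -1.9, 0, 0, 0], [0, 0, -1.9, 0, 0, 0]]])

```text
time: 3.33
tool_pos: [0.5694, -0.0158, 0.2639]
tcp_rot: [2.122, 1.598, 0.46]
wrist_force: [7.7, -1.9, -6.9]
width: 0.158
```

```bash
python3 cap.py d_ wrist | tail -1 | cut -c1-20; python3 - <<'E'
from go import *
s=bot.read_state();print(local(), frames(P)[1].inv().apply(s['wrist_force']),s['width'])
for a in(-.06,-.12,-.18,-.24,-.3): print(a,delta([0.001,-.14,.0862],a))
E
```

```text
{'time': 3.3333, 'q'
[ 0.00090323 -0.13979642  0.08649458] [ 2.90809631  0.35302582 -9.87736267] 0.15597868420733324
-0.06 [-0.0, -0.83, 0.03, 0.12, 0.08, 3.28]
-0.12 [0.06, -1.67, 0.03, 0.12, 0.07, 6.72]
-0.18 [0.18, -2.5, 0.02, 0.12, 0.07, 10.16]
-0.24 [0.35, -3.32, 0.02, 0.12, 0.06, 13.59]
-0.3 [0.56, -4.13, 0.02, 0.12, 0.06, 17.03]
```

View pics/d_wrist.png

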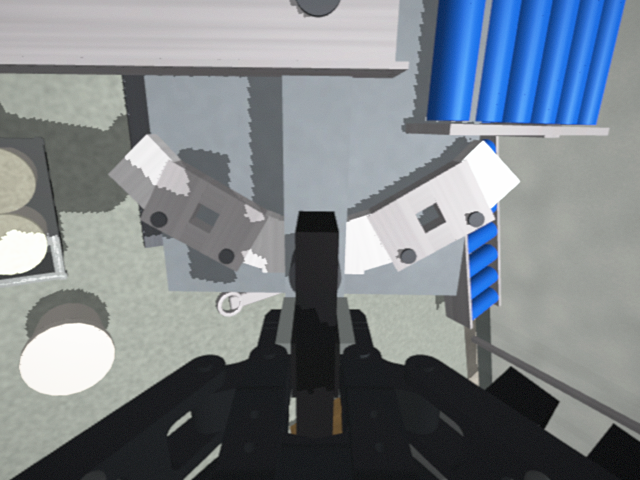

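Spring force is about 9.9 N, so the pin is out about 19 mm. I'll swing it while held.

Emit:
servo_tool(plan=[[[0, -0.4, 0, 0, 0, 1.7], [0, -0.8, 0, 0.1, 0.1, 3.3], [0.05, -1.65, 0, 0.1, 0.1, 6.7], [0.2, -2.5, 0, 0.1, 0.1, 10.2], [0.35, -3.3, 0, 0.1, 0.1, 13.6], [0.55, -4.1, 0, 0.1, 0.1, 17], [0.55, -4.1, 0, 0.1, 0.1, 17], [0.55, -4.1, 0, 0.1, 0.1, 17]]])

```text
time: 4.05
tool_pos: [0.5374, 0.0005, 0.2414]
tcp_rot: [2.372, 1.288, 0.557]
wrist_force: [8.7, 2.7, -8.8]
width: 0.161
```

```bash
python3 - <<'E'
from go import *
s=bot.read_state();l=local();a=np.arctan2(l[0]-.001,-l[1]);print(l,a,np.hypot(l[0],l[1]), frames(P,a)[1].inv().apply(s['wrist_force']),s['torque'],s['width'],s['q'])
for a in(-.30,-.34,-.38): print(a,delta([0.001,-.14,.081],a),delta([0.001,-.14,.075],a))
E
```

```text
[-0.04092586 -0.13286549  0.08617923] -0.30566213665122477 0.13902576886650872 [  0.19696197   5.2218181  -11.52780523] [ 0.58715868 -0.30376364 -0.04929268] 0.16079807345291505 [ 0.06914691 -0.33367848  2.26191029 -0.27821492  0.69963739  0.81141134]
-0.3 [-0.1, 0.08, 0.52, -0.02, -0.18, 0.0] [-0.1, 0.08, 1.12, -0.02, -0.18, 0.0]
-0.34 [-0.09, -0.48, 0.52, -0.02, -0.18, 2.3] [-0.09, -0.48, 1.12, -0.02, -0.18, 2.3]
-0.38 [-0.06, -1.04, 0.52, -0.03, -0.18, 4.59] [-0.06, -1.04, 1.12, -0.03, -0.18, 4.59]
```

Emit:
servo_tool(plan=[[[-0.05, -0.5, 0, 0, 0, 2.3], [-0.05, -1.05, 0, 0, 0, 4.6], [-0.05, -1.3, 0, 0, 0, 5.7], [-0.05, -1.3, 0.2, 0, 0, 5.7], [-0.05, -1.3, 0.4, 0, 0, 5.7], [-0.05, -1.3, 0.5, 0, 0, 5.7], [-0.05, -1.3, 0.5, 0, 0, 5.7]]])

```text
time: 4.63
tool_pos: [0.5307, 0.0072, 0.2312]
tcp_rot: [2.447, 1.176, 0.589]
wrist_force: [0.2, 6.5, -0.6]
width: 0.157
```

```bash
python3 - <<'E'
from go import *
s=bot.read_state();l=local();a=np.arctan2(l[0]-.001,-l[1]);print(l,a,np.hypot(l[0],l[1]), frames(P,a)[1].inv().apply(s['wrist_force']),s['width'])
E
```

```text
[-0.05330592 -0.12826574  0.08185282] -0.40050279752763507 0.13890148572171648 [-4.00584824  5.09845302  0.3234076 ] 0.15708359916606168
```

Emit:
servo_tool(plan=[[[0, 0, 0, 0, 0, 0], [0, 0, 0, 0, 0, 0], [0, 0, 0, 0, 0, 0], [0, 0, 0.4, 0, 0, 0], [0, 0, 0.7, 0, 0, 0], [0, 0, 0.7, 0, 0, 0]]], claw=2.1)

```text
time: 5.13
tool_pos: [0.5341, 0.006, 0.2244]
tcp_rot: [2.447, 1.176, 0.588]
wrist_force: [-0.7, 1.0, -0.4]
width: 0.245
```

```bash
python3 - <<'E'
from go import *
s=bot.read_state();l=local();a=np.arctan2(l[0]-.001,-l[1]);print(l,a,np.hypot(l[0],l[1]), frames(P,a)[1].inv().apply(s['wrist_force']),s['width'])
for a in(-.40,-.43,-.46,-.48,-.5,-.52,-.54,-.56): print(a,delta([0.001,-.139,.0755],a))
E
```

```text
[-0.05388156 -0.1285382   0.07421024] -0.40353545535817326 0.13937464065099478 [-1.29905356  0.32071669  0.14027537] 0.24547372861858427
-0.4 [0.04, 0.06, -0.13, -0.1, -0.26, 0.02]
-0.43 [0.04, -0.36, -0.13, -0.1, -0.26, 1.74]
-0.46 [0.06, -0.78, -0.13, -0.11, -0.26, 3.46]
-0.48 [0.07, -1.05, -0.13, -0.11, -0.25, 4.61]
-0.5 [0.1, -1.33, -0.13, -0.11, -0.25, 5.75]
-0.52 [0.13, -1.61, -0.13, -0.11, -0.25, 6.9]
-0.54 [0.16, -1.88, -0.12, -0.12, -0.25, 8.04]
-0.56 [0.2, -2.16, -0.12, -0.12, -0.25, 9.19]
```

Emit:
servo_tool(plan=[[[0.05, -0.35, 0, 0, 0, 1.7], [0.05, -0.6, 0, 0, 0, 2.6], [0.05, -0.8, 0, 0, 0, 3.5], [0.05, -1.05, 0, 0, 0, 4.6], [0.1, -1.2, 0, 0, 0, 5.2], [0.1, -1.35, 0, 0, 0, 5.8], [0.1, -1.5, 0, 0, 0, 6.3], [0.15, -1.6, 0, 0, 0, 6.9], [0.15, -1.6, 0, 0, 0, 6.9]]])

```text
time: 5.88
tool_pos: [0.5244, 0.0166, 0.2167]
tcp_rot: [2.532, 1.033, 0.621]
wrist_force: [1.5, 0.2, -0.6]
width: 0.244
```

```bash
cat > st.py <<'E'
from go import *
import sys
s=bot.read_state();l=local();a=np.arctan2(l[0]-.001,-l[1]);print(l,a,np.hypot(l[0],l[1]), frames(P,a)[1].inv().apply(s['wrist_force']),s['width'],s['time'])
for da in(0,-.02,-.04,-.06): print(da,delta([0.001,-.139,l[2]],a+da))
E
python3 st.py;python3 cap.py e_ wrist | tail -1 | cut -c1-20
```

```text
[-0.06830805 -0.12093335  0.07415506] -0.5204123257058092 0.13889156153654658 [ 0.44926906  0.98082104 -1.22753427] 0.24394945473211263 5.8833
0 [-0.01, 0.01, -0.0, -0.15, -0.23, -0.01]
-0.02 [-0.01, -0.26, 0.0, -0.16, -0.22, 1.14]
-0.04 [-0.0, -0.54, 0.0, -0.16, -0.22, 2.28]
-0.06 [0.01, -0.82, 0.0, -0.16, -0.22, 3.43]
{'time': 5.8833, 'q'
```

View pics/e_wrist.png

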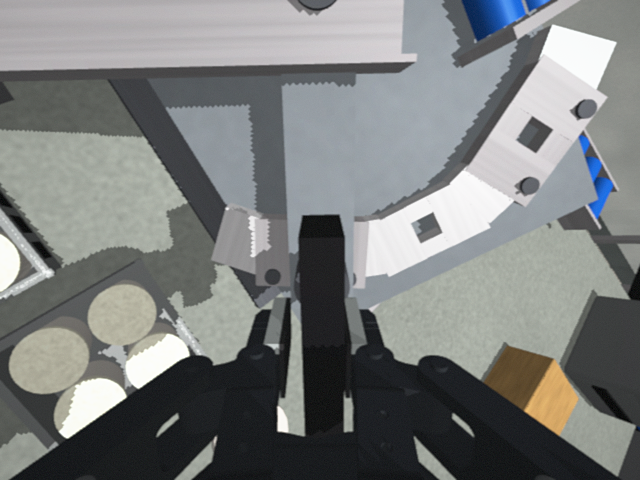

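Emit:
servo_tool(plan=[[[0, -0.15, 0, 0, 0, 0.6], [0, -0.25, 0, 0, 0, 1.1], [0, -0.35, 0, 0, 0, 1.5], [0, -0.35, 0, 0, 0, 1.5]]])

```text
time: 6.27
tool_pos: [0.5219, 0.0192, 0.2145]
tcp_rot: [2.55, 1.002, 0.627]
wrist_force: [1.4, 0.5, -0.4]
width: 0.245
```

```bash
python3 st.py;python3 cap.py f_ wrist | tail -1 | cut -c1-20
```

```text
[-0.0721672  -0.11912062  0.07396107] -0.550815536476161 0.1392760806747522 [ 0.24772574  1.17770336 -0.93748205] 0.24453504186931221 6.2667
0 [0.03, 0.01, 0.0, -0.22, -0.19, 0.25]
-0.02 [0.03, -0.26, 0.0, -0.22, -0.18, 1.39]
-0.04 [0.04, -0.54, 0.0, -0.22, -0.18, 2.54]
-0.06 [0.05, -0.82, 0.0, -0.22, -0.18, 3.69]
{'time': 6.2667, 'q'
```

View pics/f_wrist.png

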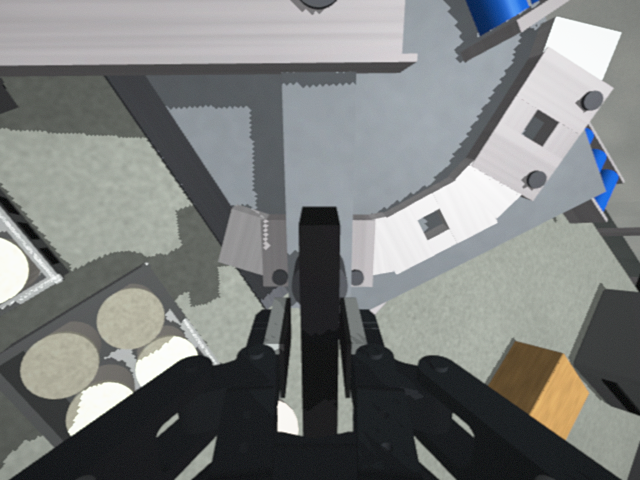

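```bash
cat > hd.py <<'E'
import sys,json,cv2
from go import *
from fit import m
n=sys.argv[1]; d=json.load(open(f'pics/{n}.json'));s=d['state'];im=cv2.imread(f'pics/{n}.png')
Rt=R.from_rotvec(s['tcp_rot']);M=np.array(d['T_tool_cam'])
def pj(W):
    t=Rt.inv().apply(W-np.array(s['tool_pos'])); c=(t-M[:3,3])@M[:3,:3]
    return np.c_[c[:,0]/c[:,2]*d['fx']+d['cx'],c[:,1]/c[:,2]*d['fy']+d['cy']]
for a in map(float,sys.argv[2].split(',')):
  for pl,col in((0,(0,255,0)),(14,(0,0,255))):
    q=np.vstack([pj(world(P,'p',np.array([(7,-95,z+pl),(-7,-95,z+pl)])*m,a)) for z in(70,100)])
    print(a,pl,np.round(q).tolist())
E
python3 hd.py e_wrist -.5,-.52; python3 hd.py f_wrist -.53,-.545,-.56
python3 - <<'E'
import cv2
for n in 'ef':
    a=cv2.imread(f'pics/{n}_wrist.png')[190:320,240:400];cv2.imwrite(f'pics/{n}_crop.png',cv2.resize(cv2.convertScaleAbs(a,alpha=2.5),None,fx=4,fy=4))
E
```

```text
-0.5 0 [[332.0, 215.0], [298.0, 215.0], [336.0, 236.0], [294.0, 237.0]]
-0.5 14 [[333.0, 224.0], [296.0, 224.0], [338.0, 250.0], [291.0, 251.0]]
-0.52 0 [[327.0, 215.0], [293.0, 215.0], [330.0, 237.0], [288.0, 237.0]]
-0.52 14 [[328.0, 224.0], [291.0, 224.0], [332.0, 251.0], [284.0, 251.0]]
-0.53 0 [[333.0, 214.0], [298.0, 215.0], [336.0, 236.0], [294.0, 236.0]]
-0.53 14 [[334.0, 223.0], [297.0, 224.0], [339.0, 250.0], [291.0, 250.0]]
-0.545 0 [[329.0, 214.0], [295.0, 214.0], [332.0, 236.0], [290.0, 236.0]]
-0.545 14 [[330.0, 223.0], [293.0, 223.0], [334.0, 250.0], [287.0, 250.0]]
-0.56 0 [[326.0, 215.0], [291.0, 214.0], [328.0, 236.0], [286.0, 236.0]]
-0.56 14 [[326.0, 224.0], [289.0, 223.0], [329.0, 250.0], [282.0, 250.0]]
```

View pics/f_crop.png

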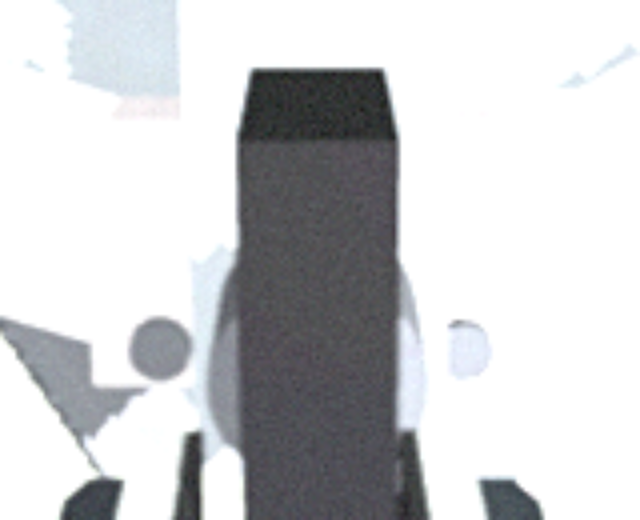

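The bar narrowed from 44 px to 40 px, as predicted for a pin at home. It sits midway between the block bolts, so the pin snapped in near -0.52. I'll nudge gently to confirm the lock.

Emit:
servo_tool(plan=[[[0, -0.1, 0, 0, 0, 0.3], [0, -0.2, 0, 0, 0, 0.6], [0, -0.3, 0, 0, 0, 0.9], [0, -0.3, 0, 0, 0, 0.9]]])

```text
time: 6.65
tool_pos: [0.5204, 0.0213, 0.2133]
tcp_rot: [2.56, 0.983, 0.632]
wrist_force: [0.5, -0.3, -0.5]
width: 0.248
```

```bash
python3 st.py
```

```text
[-0.07448423 -0.11752295  0.07405578] -0.5709385867840544 0.13913857560491297 [ 0.28044674 -0.00394422 -0.71403518] 0.24759789920350786 6.65
0 [0.01, 0.02, -0.0, -0.2, -0.2, 0.51]
-0.02 [0.02, -0.26, 0.0, -0.2, -0.2, 1.66]
-0.04 [0.03, -0.54, 0.0, -0.2, -0.2, 2.8]
-0.06 [0.04, -0.82, 0.0, -0.2, -0.2, 3.95]
```

```bash
python3 cap.py g_ wrist scene| tail -1 | cut -c1-20;python3 - <<'E'
import cv2
a=cv2.imread(f'pics/g_wrist.png')[190:340,220:420];cv2.imwrite(f'pics/g_crop.png',cv2.resize(cv2.convertScaleAbs(a,alpha=1.8),None,fx=4,fy=4))
a=cv2.imread(f'pics/g_scene.png')[180:290,270:430];cv2.imwrite(f'pics/g_crops.png',cv2.resize(a,None,fx=5,fy=5))
E
```

```text
{'time': 6.7, 'q': [
```

View pics/g_crop.png

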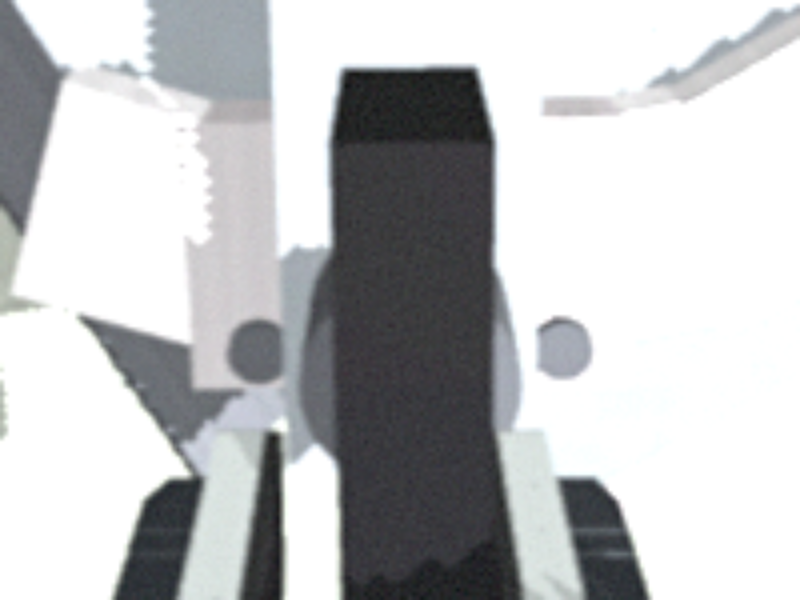

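View pics/g_crops.png

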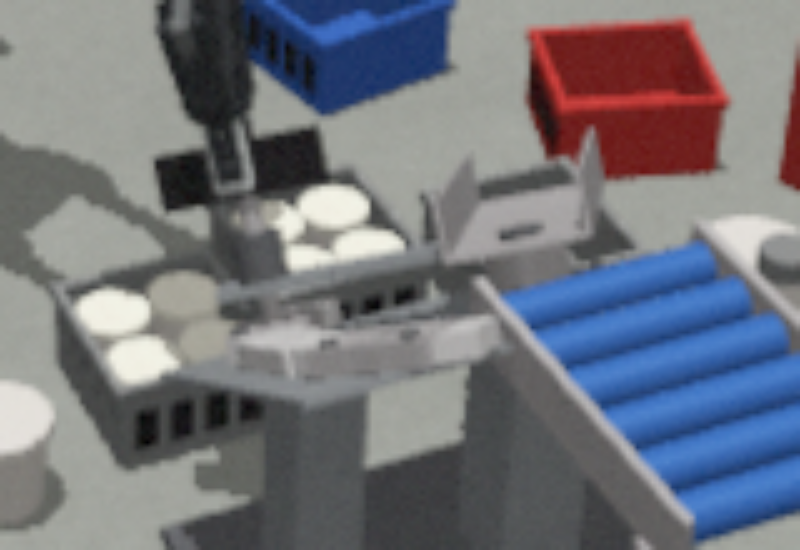

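Emit:
servo_tool(plan=[[[0, -0.1, 0, 0, 0, 0], [0, -0.2, 0, 0, 0, 0], [0, -0.3, 0, 0, 0, 0], [0, -0.3, 0, 0, 0, 0]]])

```text
time: 7.08
tool_pos: [0.5192, 0.0227, 0.2125]
tcp_rot: [2.558, 0.983, 0.632]
wrist_force: [3.9, -5.3, -0.9]
width: 0.246
```

```bash
python3 st.py|head -1
```

```text
[-0.07621302 -0.1164736   0.07416382] -0.5854063130429978 0.1391923989691272 [ 5.4811928  -1.16855302 -3.53421568] 0.24641428334418822 7.0833
```

Emit:
servo_tool(plan=[[[0, -0.1, 0, 0, 0, 0], [0, -0.2, 0, 0, 0, 0], [0, -0.3, 0, 0, 0, 0], [0, -0.3, 0, 0, 0, 0]]])

```text
time: 7.42
tool_pos: [0.5188, 0.0233, 0.2125]
tcp_rot: [2.553, 0.983, 0.633]
wrist_force: [7.8, -10.8, -1.6]
width: 0.244
```

```bash
python3 st.py|head -1
```

```text
[-0.07666994 -0.11606997  0.07441126] -0.5897300735441979 0.1391061400261361 [11.25029839 -2.47708977 -6.90569627] 0.2440193448128188 7.4167
```

The chute is locked: an 11 N push moved it only 0.6 mm. I'll back off to centre, open, and withdraw along the tool axis.

Emit:
servo_tool(plan=[[[0, 0.2, 0, 0, 0, 0], [0, 0.4, 0, 0, 0, 0], [0, 0.4, 0, 0, 0, 0], [0, 0.4, 0, 0, 0, 0], [0, 0.4, 0, 0, 0, 0]]], claw=5)

```text
time: 7.83
tool_pos: [0.5207, 0.0207, 0.214]
tcp_rot: [2.553, 0.983, 0.633]
wrist_force: [-0.5, -0.7, -0.2]
width: 0.585
```

```bash
python3 st.py|head -1; python3 cap.py h_ wrist | tail -1 | cut -c1-20
```

```text
[-0.07369442 -0.11803257  0.07434183] -0.5642093227787287 0.13914939681813698 [ 0.16551945 -0.86548032 -0.03029953] 0.5853343689317528 7.8333
{'time': 7.8333, 'q'
```

View pics/h_wrist.png

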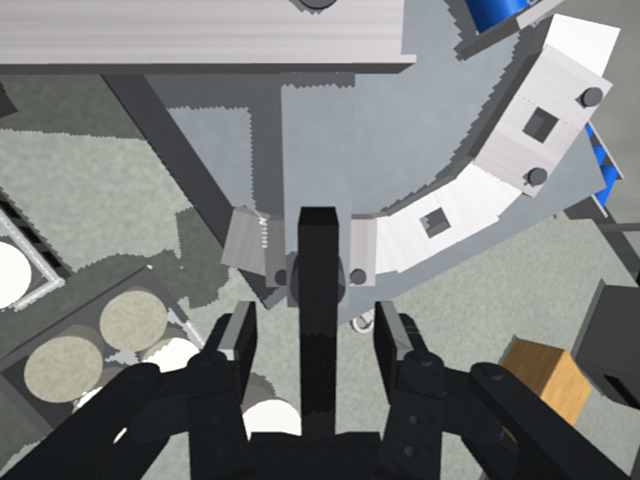

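The fingers are clear of the bar, which is at (319,220), and the pin looks home. I'll withdraw.

Emit:
servo_tool(plan=[[[0, 0, -2, 0, 0, 0], [0, 0, -5, 0, 0, 0], [0, 0, -8, 0, 0, 0], [0, 0, -10, 0, 0, 0], [0, 0, -10, 0, 0, 0], [0, 0, -10, 0, 0, 0]]])

```text
time: 8.38
tool_pos: [0.4699, 0.0357, 0.3003]
tcp_rot: [2.552, 0.983, 0.638]
wrist_force: [0.5, 0.1, -0.7]
width: 0.586
```

```bash
python3 st.py|head -1; python3 cap.py i_ wrist top scene| tail -1 | cut -c1-20; for a in -.52,-.55,-.58; do python3 hd.py i_wrist=$a 2>/dev/null; done; python3 hd.py i_wrist -.52 ; python3 - <<'E'
import cv2,numpy as np
c=[cv2.imread(f'pics/i_{n}.png') for n in('wrist','top','scene')]
a=cv2.resize(cv2.convertScaleAbs(c[0][140:290,240:400],alpha=2),None,fx=2.5,fy=2.5)
b=cv2.resize(c[1][140:300,195:355],(400,375)); 
cv2.imwrite('pics/i_m.png',np.hstack([a,b]))
cv2.imwrite('pics/i_s.png',cv2.resize(c[2][170:320,255:455],None,fx=4,fy=4))
E
```

```text
[-0.07293532 -0.11751676  0.17559006] -0.5615758718110675 0.13831033430172243 [-0.07683187  0.19212565 -0.88239374] 0.5860095593343827 8.3833
{'time': 8.4833, 'q'
-0.52 0 [[328.0, 179.0], [307.0, 180.0], [330.0, 187.0], [306.0, 188.0]]
-0.52 14 [[329.0, 183.0], [307.0, 183.0], [331.0, 191.0], [306.0, 192.0]]
```

View pics/i_m.png

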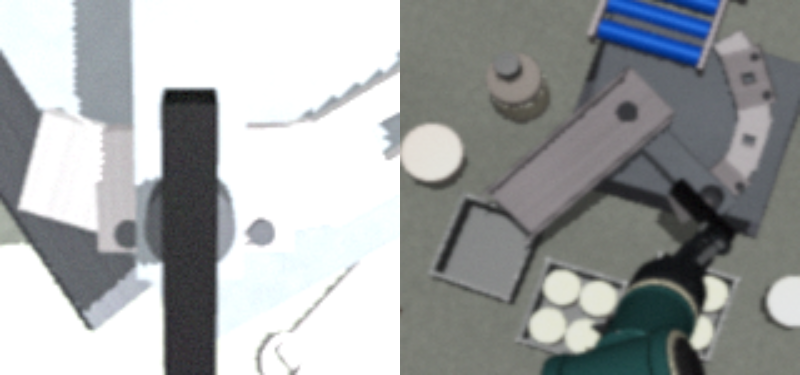

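View pics/i_s.png

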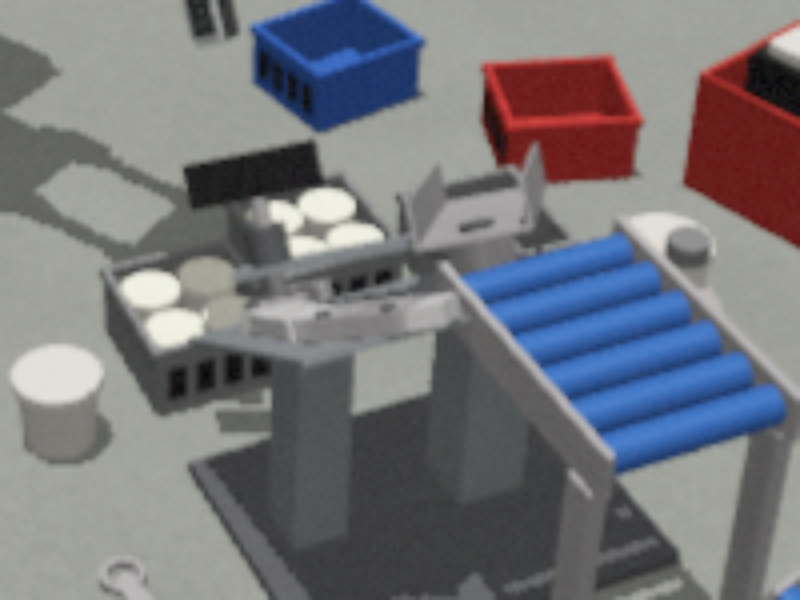

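```bash
python3 - <<'E'
from go import *
from fit import proj,S,m
from scipy.optimize import least_squares
ob=np.array([(185,168),(316,141),(322,178),(193,208)])/4+[255,170]
L=lambda pl:np.array([(7,-185,100+pl),(7,-95,100+pl),(7,-95,70+pl),(7,-185,70+pl)])*m
f=lambda v:(proj(S,world(P,'p',L(v[1]),v[0]))-ob).ravel()
for a in(-.52,-.55,-.58):
  for pl in(0,14): print(a,pl,np.round(f((a,pl)),1))
print(least_squares(f,[-.55,5]).x)
ob0=np.array([(170,153),(288,127),(298,160),(178,190)])/3.5+[255,170]
g=lambda v:(proj(S,world(P,'p',L(v[1]),v[0]))-ob0).ravel()
print('start check',least_squares(g,[0,5]).x)
E
```

```text
-0.52 0 [-2.5  0.3 -2.7 -0.1 -1.7  1.6 -2.   1.1]
-0.52 14 [-3.7 -4.8 -3.8 -5.2 -2.8 -3.5 -3.2 -3.9]
-0.55 0 [-2.2  0.1 -2.6 -0.2 -1.7  1.5 -1.7  0.9]
-0.55 14 [-3.4 -5.  -3.8 -5.3 -2.8 -3.6 -2.9 -4.2]
-0.58 0 [-1.9 -0.2 -2.5 -0.3 -1.6  1.4 -1.4  0.6]
-0.58 14 [-3.1 -5.2 -3.7 -5.4 -2.7 -3.7 -2.6 -4.4]
[-0.70428083 -1.45765335]
start check [0.02226462 1.00223045]
```

The plunger reads home in the scene view: the row residuals fit 0 mm and rule out 14 mm. The arm is clear.

```bash
python3 -c "
from workcell import finish_job
print(finish_job())"
```

```text
the job is handed in; nothing more can be done
None
```

I pulled the index pin about 19 mm out of the middle hole and swung the chute towards the empty grey crate, on the stand's +y side. At about -0.40 rad I loosened the fingers and pushed the bar along until the pin snapped into the side hole. I then let go, backed off 10 cm and handed the job in at about 8.5 s; no verdict was reported.

**Lock and seating:**
- **Lock:** an 11 N sideways push moved the tool only 0.6 mm, so the chute is locked.
- **Pin:** the bar's position in the scene and wrist pictures fits a pin that is home and rules out one riding on the plate. These pictures don't measure it finely enough to confirm the 3 mm limit.
- **Surroundings:** in the last pictures the mouth points at the empty crate and nothing looks displaced. The arm hides part of the top view. The wrist force was near zero, so the arm was clear.

**Checks that disagreed:**
- **Final angle:** I have no exact value. The hole in the wrist pictures suggested about -0.52 rad, the tool position about -0.56, and the scene-camera fit gave -0.70, which I don't trust because that view barely shows the angle. All are past the required 0.45 rad.
- **First nudge:** it showed no force because the finger had not yet reached the bar; the next two pushes showed the lock.
- **Middle crate:** its start position was about 14 px off my fit of the stand, so I left it out of the fit.

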